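Fold the drone's front arms for packing

TASK

Get the quadcopter on the bench ready for its case: with a fingertip, push each of its two front arms round on its hinge until it lies fully folded back along the side of the fuselage. Do it gently, where the drone stands: do not grasp, lift, tip or shove the drone, and leave the parts and tools around it where they are.

Things in the scene. Friction and masses are not known exactly. Their poses are not given: they have to be found in the camera images.
- drone: Loose dark folding quadcopter, 0.9 kg, on four rubber feet on a blue mat (top at z = 3 mm). Origin on its centre line under the feet; x to the nose (round lens 65 mm ahead), y to its left, z up. Fuselage 44 wide, from 135 behind to 55 ahead, 79 high at most. Feet (16 wide) 30 ahead and 115 behind, 38 to each side. Rear arms are folded straight back, fixed, motors 185 behind. No propellers.
- left_hinge (a point): Vertical hinge axis of the left front arm, fixed to the drone at (30, 38, 45) mm in its frame; 45 is the mid-height of the arm.
- right_hinge (a point): Vertical hinge axis of the right front arm, fixed to the drone at (30, -38, 45) mm in its frame.
- left_push (a point): On the left arm's face to push, at mid-height, 60 mm from the hinge along the arm, 8 off its centre line; anywhere 40 to 80 from the hinge serves. The face looks to the drone's left (outwards) when folded, and towards the nose when the arm stands out.
- right_push (a point): The same point on the right arm; its face looks to the drone's right when folded.
- left_arm (a joint): Left front arm, rad. 0: fully folded (stop), running from its hinge straight to the tail beside the fuselage; grows, to 2.1, as it swings out and forward. Seen from above it folds counter-clockwise. A bar 16 mm wide, underside 39 and top 51 above the mat; motor (28 wide, top 75 above the mat) centred 105 from the hinge. Turning takes about 0.7 N at 60 mm; it stays where left.
- right_arm (a joint): The same for the right front arm, mirrored: 0 is folded back, and seen from above it folds clockwise.
- tail (a point): Point on the drone's centre line 205 behind its origin, 45 above the mat, fixed to the drone: shows whether the drone has been pushed or turned.
- prop_a: A loose three-blade propeller lying flat, 61 from hub to blade tip, 8 high (sizes in mm). To be left alone. Origin at its underside, on the mat.
- prop_b: Another loose three-blade propeller lying flat, 61 from hub to blade tip, 8 high (sizes in mm). To be left alone. Origin at its underside, on the mat.
- spare_motor: A loose spare motor, diameter 28, 24 high (sizes in mm). To be left alone. Origin at its underside, on the mat.
- spool: A metal spool standing on end, diameter 56, 36 high (sizes in mm). To be left alone. Origin at its underside, on the mat.
- driver: A screwdriver lying flat, 160 long (sizes in mm). To be left alone. Origin at its underside, on the mat.
- pack: A loose black battery pack, 75 x 36 x 28 high (sizes in mm). To be left alone. Origin at its underside, on the mat.
- pot: A small round jar, diameter 44, 50 high (sizes in mm). To be left alone. Origin at its underside, on the mat.

How it is judged:
At the end, for the whole second after the job is handed in: Both front arms are within 0.1 rad of fully folded back; the drone stands still and level on the mat, with its origin and tail within 30 mm of where they started (value of joint each of left_arm, right_arm below 0.1 rad and linear speed of drone below 0.02 m/s and height (world z) of drone below 0.008 m and angle between drone's own z axis and vertical below 0.05 rad and distance of each of drone, tail from where it was at the start of the episode below 0.03 m); the robot touches nothing.
It fails at once if the drone is lifted or tipped (height (world z) of drone above 0.013 m or angle between drone's own z axis and vertical above 0.12 rad).
It fails at once if the drone is shoved, turned or carried more than 30 mm across the mat (distance of any of drone, tail from where it was at the start of the episode above 0.03 m).
It fails at once if the drone or an arm is squeezed or pushed harder than 25 N (contact force between the fingers and drone above 25 N).
It fails at once if a part or tool beside the drone is moved or lifted more than 25 mm (distance of any of prop_a, prop_b, spare_motor, spool, driver, pack, pot from where it was at the start of the episode above 0.025 m).
It also fails if it takes over 51 s, if anything falls off the work surface, if the arm or the gripper's body presses on something with over 40 N, if the wrist force passes 120 N, or if a joint passes its speed limit or range.

ROBOT

A 6-joint arm with a two-finger parallel gripper is mounted at the origin on the work surface. World frame = base frame: x ahead of the robot, y to its left, z up, the work surface at z = 0. Lengths are in m, angles in rad, forces in N, time in s.
With the tool pointing down it reaches from about 0.275 to 0.85 m from the base axis. Payload 19 kg.
Tool frame: the origin (TCP) lies midway between the tips of the shut fingers; the grasp point (between the pads) lies 19 mm behind it (ctrl.tcp_to_grasp is the distance from the TCP to the grasp point, in m); z points along the fingers, y is the line along which they close (so a half turn about z gives the same grasp; the last joint's range is limited). The gripper opens to 85 mm and grips with 20 to 120 N. Pads are 22 mm wide; open, the fingers measure 114 mm over their backs; the gripper's body (76 mm by 85 mm) begins 54 mm behind the grasp point. The pads swing forward as they close: fully open they stand 13 mm farther back than shut.
Start: joints at [-1.415, 0.15, 1.437, -0, 1.554, -0.134], TCP at [0.164, -0.551, 0.231] pointing down, gripper open.
Joint ranges: [-2.8, 2.8], [-0.68, 2.1], [0.12, 2.68], [-1.39, 4.53], [0.16, 2.79], [-2.81, 2.81]. Speed limits (rad/s): [1.89, 1.89, 2.22, 3.01, 3.01, 3.01].

INTERFACE

Orientations are given as [roll, pitch, yaw] about the fixed x, y, z axes, in that order (R = Rz(yaw) Ry(pitch) Rx(roll)).
In Python, from bench import ctrl gives the robot as it stands. The module is installed in compiled form; this text tells all that it offers.
- The arm moves only by the tool arm_command, never from a script. Its argument "motion" is a list of rows, each an object of numbers: "dx", "dy", "dz": the shift along the tool's x, y, z in cm; "wx", "wy", "wz": the turn, a rotation vector about the tool's x, y, z in rad; "fingers": the finger opening in cm, from 0 to 8.54. A call has 1 to 20 rows; each row shifts and turns the commanded pose from where the row before left it, along the tool's axes as they then stand; what a row does not reach is not made up. A row lasts 1/8 s, in which the tool goes at most 62.5 mm and 10.7 degrees, less where a joint would pass 70% of its speed; a pose out of reach is approached as far as the arm can. A call is refused whole if a number of a shift passes 6.25 or a number of a turn 0.188, either way. A call with a gripper value outside its range is refused whole. The fingers move at their own pace and stop on an object; "force" is the grip in N (left out, the last holds). Time passes only in rows, so rows that do not move let the fingers close. It gives the time, the measured TCP pose, the force, the opening and the grip force at its end, in the units of the state.
- ctrl.observe(): the state, without advancing time (a new reading comes with each control period).
- ctrl.grab_frame(name): name is "side" or "top" or "wrist"; returns a dict with "color" (420x560x3 uint8, red, green, blue), "depth" (420x560 float32, m along the optical axis (not along the pixel's ray), 0 where there is no reading), "vfov" (degrees; the focal length in pixels is half the picture's height over the tangent of half this angle, whatever the lens; pixels are square), "cx", "cy" (the principal point, pixels), "pose" (4x4, takes a point from camera to world coordinates); the wrist camera has in their place "hand_eye" (4x4, takes a point from camera to tool coordinates, whose origin is the TCP and whose axes are the flange's). Camera axes: x right, y up, looking along -z (the intrinsics and any distortion apply to the point x, -y, -z); pixel columns grow to the right and rows downward; lengths in m; the calibration is good to about 2 mm. A picture is of the moment at which its call begins: read the wrist's pose just before it.
- ctrl.hand_in(): hands the job in; it is judged then, once.
Trained networks look in the newest picture that a camera, given by its name, has taken for a name from the list of things; names that differ only in an ending like _2 or _b are one class to them, and where a whole thing is asked for, a point or a joint stands for the part that bears it (a point fixed in the world has none). Each returns a list of dicts, best first, with "confidence" (0 to 1); they miss things now and then, are a little off and sometimes report something else, mostly with a low value. They report only what shows in the picture. A call takes as long as a camera call.
- ctrl.recognise(camera, label): "at" ([x, y, z] in m, in world coordinates, good to about 4 mm: the middle of the surface that is visible of it).
- ctrl.spot_point(camera, label): "at" ([x, y, z] in m, in world coordinates, good to about 4 mm: a listed point, or the origin of a listed thing).
The state is a dict: "time": time; "q": joint angles; "joint_velocities": joint speeds; "joint_torque": joint torques, N m; "tool_pos": TCP position; "tcp_rot": TCP orientation; "wrist_force": force on the tool from outside, world axes, zero at the start; "torque": the same for the moment, N m; "finger_gap": finger opening in m; "finger_force": force on a finger pad.
Only numpy, scipy, OpenCV 4.12 (cv2) and the standard library are available. Lean on these libraries where they do the work, as an engineer would, in place of code of your own. Each camera call takes 0.05 s, during which the arm holds its last target. There are 200 camera calls.

## Working session

There is one attempt and no reset: what is moved stays moved. The work goes in short steps, Python scripts to look and compute and a tool call to move; the robot and the scene stay as the last step left them, time stands still between calls to the robot, and variables do not carry over. Pictures are saved under pics/ and viewed, at most 10 in all, crops included, and the job is handed in when it is done.

Besides the shell and the picture viewer there is one more tool, called after ">>>" in YAML: its name, and indented under it one key for each argument. arm_command: Moves the arm, as the interface text tells. Its arguments: {"type":"object","properties":{"motion":{"type":"array"},"force":{"type":"number"}},"required":["motion"]}

```bash
mkdir -p pics; cat > a.py <<'E'
from bench import ctrl
import cv2, numpy as np
s=ctrl.observe(); print(s)
for c in ("top","side"):
    f=ctrl.grab_frame(c); cv2.imwrite(f"pics/{c}0.png",f["color"][:,:,::-1])
    print(c,f["pose"].round(3).tolist(),f["vfov"])
    for l in ["drone","tail","left_hinge","right_hinge","left_push","right_push","prop_a","prop_b","spare_motor","spool","driver","pack","pot"]:
        print(l,[(np.round(d["at"],3).tolist(),round(d["confidence"],2)) for d in ctrl.spot_point(c,l)[:3]])
E
python3 a.py
```

```text
{'time': 0.0, 'q': array([-1.41497346e+00,  1.50962338e-01,  1.43800410e+00,  2.11113893e-06,
        1.55381190e+00, -1.33989847e-01]), 'joint_velocities': array([-7.13531431e-04,  4.47427890e-04,  5.20620685e-04,  3.03242432e-05,
       -2.49305498e-03,  1.06571863e-03]), 'joint_torque': array([ 2.08739375e-04, -7.13056612e+01, -5.70867920e+01, -1.54117620e-04,
        9.05171677e-03, -4.81597738e-05]), 'tool_pos': array([ 0.16426862, -0.55078297,  0.23070235]), 'tcp_rot': array([-3.14041788e+00, -1.60486744e-04,  2.89812578e-01]), 'wrist_force': array([-0.87143523,  0.75210825, -0.17186317]), 'torque': array([0.03963921, 0.04074594, 0.03300852]), 'finger_force': 0.0, 'finger_gap': 0.08580287005714103}
top [[-0.014, 0.993, -0.116, 0.457], [-1.0, -0.011, 0.024, 0.056], [0.023, 0.116, 0.993, 0.92], [0.0, 0.0, 0.0, 1.0]] 49.226346483557506
drone [([0.559, 0.065, 0.002], 0.7)]
tail [([0.721, -0.064, 0.05], 0.88), ([0.559, 0.064, 0.004], 0.46)]
left_hinge [([0.514, 0.058, 0.046], 0.77)]
right_hinge [([0.562, 0.111, 0.054], 0.67)]
left_push [([0.488, -0.0, 0.05], 0.9)]
right_push [([0.60
[... 551 characters left out ...]
207
drone [([0.559, 0.062, 0.0], 0.81)]
tail [([0.721, -0.069, 0.043], 0.95)]
left_hinge [([0.513, 0.055, 0.049], 0.76)]
right_hinge [([0.558, 0.117, 0.048], 0.95), ([0.764, 0.12, 0.002], 0.17)]
left_push [([0.487, -0.001, 0.047], 0.59), ([0.677, 0.29, 0.004], 0.44)]
right_push [([0.61, 0.155, 0.048], 0.6)]
prop_a [([0.765, 0.119, -0.0], 0.8), ([0.44, 0.167, 0.002], 0.71)]
prop_b [([0.765, 0.119, -0.0], 0.8), ([0.44, 0.167, 0.002], 0.71)]
spare_motor [([0.604, -0.077, -0.002], 0.69), ([0.72, -0.069, 0.043], 0.6), ([0.513, 0.055, 0.047], 0.19)]
spool [([0.574, -0.168, 0.005], 0.61)]
driver [([0.386, -0.106, 0.008], 0.61)]
pack [([0.681, 0.291, 0.003], 0.66)]
pot [([0.769, 0.02, 0.002], 0.52)]
```

View pics/top0.png

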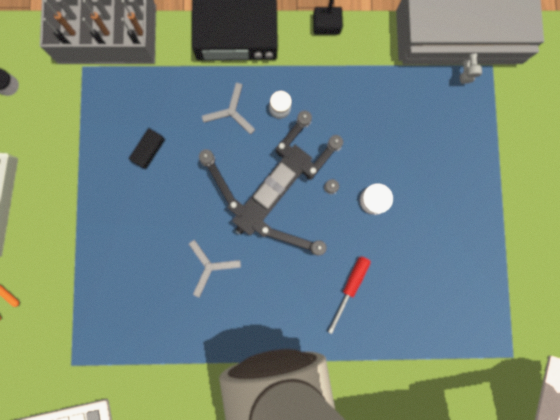

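```bash
cat > b.py <<'E'
import numpy as np
O=np.array([.559,.064]);T=np.array([.721,-.067])
M={'O':(0,0),'T':(-205,0),'L':(30,38),'R':(30,-38)}
P={'O':O,'T':T,'L':(.5135,.0565),'R':(.560,.114)}
A=np.array([M[k] for k in M])/1000;B=np.array([P[k] for k in M])
a=A-A.mean(0);b=B-B.mean(0);th=np.arctan2((a[:,0]*b[:,1]-a[:,1]*b[:,0]).sum(),(a*b).sum())
c,s=np.cos(th),np.sin(th);R=np.array([[c,-s],[s,c]]);t=B.mean(0)-R@A.mean(0)
print('th',th,'t',t,'res mm',((A@R.T+t-B)*1000).round(1).tolist())
def W(x,y):return R@np.array([x,y])/1000+t
def D(p):return (R.T@(np.array(p)-t)*1000).round(1)
if __name__=="__main__":
    for n,p in dict(lp=(.4875,0),rp=(.609,.153),spare=(.602,-.081),spool=(.572,-.167),driver=(.387,-.106),pack=(.681,.29),pot=(.767,.021),pa=(.762,.121),pb=(.442,.166),base=(0,0),tcp=(.164,-.551)).items():print(n,D(p))
E
python3 b.py
```

```text
th 2.453616657961018 t [0.56037069 0.06489284] res mm [[1.4, 0.9], [-2.3, 1.7], [-0.4, -1.9], [1.3, -0.7]]
lp [15.1 96.4]
rp [ 18.4 -98.9]
spare [-124.8   86.3]
spool [-156.2  171.8]
driver [ 25.4 242.1]
pack [  49.7 -250.5]
pot [-187.5  -97.3]
pa [-120.1 -171.4]
pb [155.6  -2.9]
base [391.7 406. ]
tcp [-84.9 727.5]
```

The picture shows the drone with its nose near (240,228) and its tail up and to the right. The left arm runs from (264,231) to (318,248) and the right arm from (233,205) to (206,158). This agrees with the network fit (residuals of 2 mm, arms at about 1.2 rad), and no parts lie in the sweep.

```bash
cat > plan.py <<'E'
import json,numpy as np
from scipy.spatial.transform import Rotation as Ro
from bench import ctrl
from b import W,th
def pose(side,a,z,r=.055,gap=0.,h=.011):
    s=1 if side=='L' else -1
    p=W(30,38*s)*1000+1000*0
    d=np.array([30,38*s])+1000*(r*np.array([-np.cos(a),s*np.sin(a)])+(.008+h+gap)*np.array([np.sin(a),s*np.cos(a)]))
    u=th+s*(np.pi-a); yaw=(u+np.pi/2+np.pi)%(2*np.pi)-np.pi
    return [*W(*d),z,yaw]
def rows(targets,start=None,step=.055):
    s=ctrl.observe(); p=np.array(s['tool_pos']); R=Ro.from_euler('xyz',s['tcp_rot']); out=[]
    for t,n in targets:
        p0=p.copy();y0=R.as_matrix()[:,0];y0=np.arctan2(y0[1],y0[0]);dy=(t[3]-y0+np.pi)%(2*np.pi)-np.pi
        for i in range(1,n+1):
            g=p0+(np.array(t[:3])-p0)*i/n; Rg=Ro.from_euler('xyz',[np.pi,0,y0+dy*i/n])
            d=(R.inv().apply(g-p)*100).round(2); w=(R.inv()*Rg).as_rotvec().round(3)
            out.append(dict(zip(("dx","dy","dz","wx","wy","wz"),map(float,[*d,*w])))); p=p+R.apply(d/100); R=R*Ro.from_rotvec(w)
    for o in out: print(json.dumps({k:v for k,v in o.items() if v}))
    print(len(out),p,R.as_euler('xyz'))
E
python3 - <<'E'
from plan import *
P=pose('L',1.19,.036,gap=.016);print(P)
rows([([*P[:2],.16,P[3]],14)])
E
```

```text
th 2.453616657961018 t [0.56037069 0.06489284] res mm [[1.4, 0.9], [-2.3, 1.7], [-0.4, -1.9], [1.3, -0.7]]
[np.float64(0.46307356819579193), np.float64(0.012743384911760955), 0.036, np.float64(-0.3071796688338786)]
{"dx": 3.2, "dy": -3.25, "dz": 0.51, "wz": 0.043}
{"dx": 3.05, "dy": -3.38, "dz": 0.51, "wz": 0.042}
{"dx": 2.91, "dy": -3.51, "dz": 0.51, "wz": 0.043}
{"dx": 2.75, "dy": -3.63, "dz": 0.51, "wz": 0.043}
{"dx": 2.6, "dy": -3.75, "dz": 0.51, "wz": 0.042}
{"dx": 2.44, "dy": -3.85, "dz": 0.51, "wz": 0.043}
{"dx": 2.26, "dy": -3.95, "dz": 0.51, "wz": 0.043}
{"dx": 2.1, "dy": -4.04, "dz": 0.51, "wz": 0.042}
{"dx": 1.93, "dy": -4.14, "dz": 0.51, "wz": 0.043}
{"dx": 1.74, "dy": -4.2, "dz": 0.5, "wz": 0.042}
{"dx": 1.57, "dy": -4.28, "dz": 0.51, "wz": 0.043}
{"dx": 1.38, "dy": -4.35, "dz": 0.51, "wz": 0.043}
{"dx": 1.2, "dy": -4.39, "dz": 0.51, "wz": 0.042}
{"dx": 1.01, "dy": -4.45, "dz": 0.51, "wz": 0.043}
14 [0.46311816 0.01274361 0.16002303] [-3.14150889e+00  4.80184283e-05 -3.07176054e-01]
```

>>> arm_command:
  motion:
    - {"dx": 3.2, "dy": -3.25, "dz": 0.51, "wz": 0.043, "fingers": 0}
    - {"dx": 3.05, "dy": -3.38, "dz": 0.51, "wz": 0.042}
    - {"dx": 2.91, "dy": -3.51, "dz": 0.51, "wz": 0.043}
    - {"dx": 2.75, "dy": -3.63, "dz": 0.51, "wz": 0.043}
    - {"dx": 2.6, "dy": -3.75, "dz": 0.51, "wz": 0.042}
    - {"dx": 2.44, "dy": -3.85, "dz": 0.51, "wz": 0.043}
    - {"dx": 2.26, "dy": -3.95, "dz": 0.51, "wz": 0.043}
    - {"dx": 2.1, "dy": -4.04, "dz": 0.51, "wz": 0.042}
    - {"dx": 1.93, "dy": -4.14, "dz": 0.51, "wz": 0.043}
    - {"dx": 1.74, "dy": -4.2, "dz": 0.5, "wz": 0.042}
    - {"dx": 1.57, "dy": -4.28, "dz": 0.51, "wz": 0.043}
    - {"dx": 1.38, "dy": -4.35, "dz": 0.51, "wz": 0.043}
    - {"dx": 1.2, "dy": -4.39, "dz": 0.51, "wz": 0.042}
    - {"dx": 1.01, "dy": -4.45, "dz": 0.51, "wz": 0.043}
    - {}
    - {}
  force: 20

```text
schema error: expected keys dx, dy, dz, wx, wy, wz, fingers
```

```bash
python3 - <<'E'
from plan import *
import cv2
f=ctrl.grab_frame("wrist");cv2.imwrite("pics/w1.png",f["color"][:,:,::-1])
for l in ("left_push","left_hinge"):print(l,ctrl.spot_point("wrist",l)[:2])
P=pose('L',1.19,.036,gap=.016)
rows([(P,4)])
E
```

```text
th 2.453616657961018 t [0.56037069 0.06489284] res mm [[1.4, 0.9], [-2.3, 1.7], [-0.4, -1.9], [1.3, -0.7]]
left_push []
left_hinge []
{"dx": 11.19, "dy": -11.37, "dz": 4.88, "wz": 0.149}
{"dx": 9.37, "dy": -12.91, "dz": 4.89, "wz": 0.149}
{"dx": 7.35, "dy": -14.15, "dz": 4.88, "wz": 0.15}
{"dx": 5.16, "dy": -15.09, "dz": 4.88, "wz": 0.149}
4 [0.4630829  0.01269875 0.03602044] [-3.14148012e+00  6.43433882e-05 -3.07238224e-01]
```

View pics/w1.png

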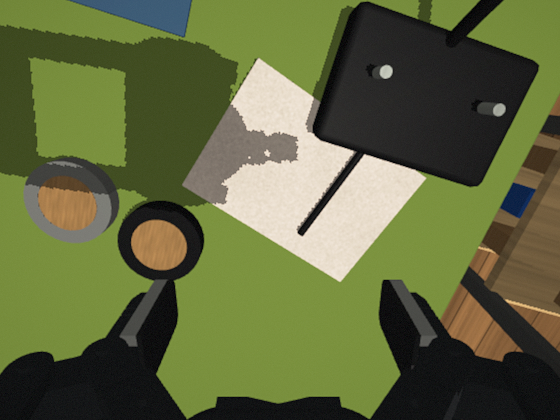

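The move was refused because every row needs all the keys, so this wrist picture only shows the area below the start pose (no drone, fingers at the bottom). I'm resending it with full rows.

>>> arm_command:
  motion:
    - {"dx": 3.2, "dy": -3.25, "dz": 0.51, "wx": 0, "wy": 0, "wz": 0.043, "fingers": 0}
    - {"dx": 3.05, "dy": -3.38, "dz": 0.51, "wx": 0, "wy": 0, "wz": 0.042, "fingers": 0}
    - {"dx": 2.91, "dy": -3.51, "dz": 0.51, "wx": 0, "wy": 0, "wz": 0.043, "fingers": 0}
    - {"dx": 2.75, "dy": -3.63, "dz": 0.51, "wx": 0, "wy": 0, "wz": 0.043, "fingers": 0}
    - {"dx": 2.6, "dy": -3.75, "dz": 0.51, "wx": 0, "wy": 0, "wz": 0.042, "fingers": 0}
    - {"dx": 2.44, "dy": -3.85, "dz": 0.51, "wx": 0, "wy": 0, "wz": 0.043, "fingers": 0}
    - {"dx": 2.26, "dy": -3.95, "dz": 0.51, "wx": 0, "wy": 0, "wz": 0.043, "fingers": 0}
    - {"dx": 2.1, "dy": -4.04, "dz": 0.51, "wx": 0, "wy": 0, "wz": 0.042, "fingers": 0}
    - {"dx": 1.93, "dy": -4.14, "dz": 0.51, "wx": 0, "wy": 0, "wz": 0.043, "fingers": 0}
    - {"dx": 1.74, "dy": -4.2, "dz": 0.5, "wx": 0, "wy": 0, "wz": 0.042, "fingers": 0}
    - {"dx": 1.57, "dy": -4.28, "dz": 0.51, "wx": 0, "wy": 0, "wz": 0.043, "fingers": 0}
    - {"dx": 1.38, "dy": -4.35, "dz": 0.51, "wx": 0, "wy": 0, "wz": 0.043, "fingers": 0}
    - {"dx": 1.2, "dy": -4.39, "dz": 0.51, "wx": 0, "wy": 0, "wz": 0.042, "fingers": 0}
    - {"dx": 1.01, "dy": -4.45, "dz": 0.51, "wx": 0, "wy": 0, "wz": 0.043, "fingers": 0}
    - {"dx": 0, "dy": 0, "dz": 0, "wx": 0, "wy": 0, "wz": 0, "fingers": 0}
    - {"dx": 0, "dy": 0, "dz": 0, "wx": 0, "wy": 0, "wz": 0, "fingers": 0}
  force: 20

```text
time: 3.55
tool_pos: [0.4629, 0.0126, 0.16]
tcp_rot: [3.141, 0.0, -0.306]
wrist_force: [0.9, 0.1, 0.1]
finger_gap: 0.0003
finger_force: 0.0
```

```bash
python3 - <<'E'
from plan import *
import cv2
f=ctrl.grab_frame("wrist");cv2.imwrite("pics/w2.png",f["color"][:,:,::-1])
for l in ("left_push","left_hinge","right_hinge","drone"):print(l,ctrl.spot_point("wrist",l)[:2])
print(pose('L',1.19,.036,r=.06,gap=0,h=0))
P=pose('L',1.19,.036,gap=.016)
rows([(P,6)])
E
```

```text
th 2.453616657961018 t [0.56037069 0.06489284] res mm [[1.4, 0.9], [-2.3, 1.7], [-0.4, -1.9], [1.3, -0.7]]
left_push [{'at': [0.4884, 0.0019, 0.05], 'confidence': 0.97}]
left_hinge [{'at': [0.5117, 0.0533, 0.0487], 'confidence': 0.86}]
right_hinge [{'at': [0.5613, 0.1153, 0.0446], 'confidence': 0.63}]
drone [{'at': [0.5614, 0.0653, 0.0037], 'confidence': 0.77}]
[np.float64(0.48729784452667246), np.float64(-0.00018659715493755946), 0.036, np.float64(-0.3071796688338786)]
{"dy": -0.01, "dz": 2.07}
{"dx": -0.01, "dy": -0.01, "dz": 2.07}
{"dy": -0.02, "dz": 2.07, "wz": -0.001}
{"dy": -0.01, "dz": 2.07}
{"dx": -0.01, "dy": -0.01, "dz": 2.07}
{"dy": -0.01, "dz": 2.07}
6 [0.46305886 0.01274791 0.03603202] [-3.14146997e+00 -3.60154465e-04 -3.07367806e-01]
```

View pics/w2.png

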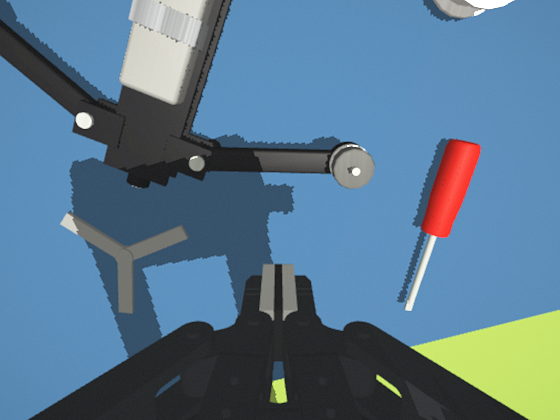

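The wrist view shows the left arm, with its hinge at (197,163) and motor at (352,165). The shut fingers at (278,270) stand on the nose side, about mid-arm, and the networks agree with the fit to 2–3 mm. I'm descending.

>>> arm_command:
  motion:
    - {"dx": 0, "dy": -0.01, "dz": 3.1, "wx": 0, "wy": 0, "wz": 0, "fingers": 0}
    - {"dx": 0, "dy": -0.02, "dz": 3.1, "wx": 0, "wy": 0, "wz": 0, "fingers": 0}
    - {"dx": 0, "dy": -0.01, "dz": 3.1, "wx": 0, "wy": 0, "wz": 0, "fingers": 0}
    - {"dx": 0, "dy": -0.02, "dz": 3.1, "wx": 0, "wy": 0, "wz": 0, "fingers": 0}
    - {"dx": 0, "dy": 0, "dz": 0, "wx": 0, "wy": 0, "wz": 0, "fingers": 0}

```text
time: 4.42
tool_pos: [0.462, 0.0131, 0.0347]
tcp_rot: [3.141, 0.003, -0.308]
wrist_force: [-0.1, 0.5, 1.2]
finger_gap: -0.0
finger_force: 0.0
```

```bash
python3 - <<'E'
from plan import *
print(ctrl.observe()['wrist_force'])
rows([(pose('L',1.19,.036),4)]+[(pose('L',a,.036),1) for a in np.linspace(1.19,0.03,16)[1:]])
E
```

```text
th 2.453616657961018 t [0.56037069 0.06489284] res mm [[1.4, 0.9], [-2.3, 1.7], [-0.4, -1.9], [1.3, -0.7]]
[-0.05726992  0.45542062  1.15472899]
{"dx": 0.43, "dz": -0.04, "wx": 0.001, "wy": 0.003}
{"dx": 0.42, "dz": -0.03}
{"dx": 0.43, "dz": -0.03, "wz": -0.001}
{"dx": 0.43, "dz": -0.04}
{"dx": 0.43, "dy": 0.13, "wx": -0.001, "wz": -0.077}
{"dx": 0.43, "dy": 0.13, "wz": -0.077}
{"dx": 0.43, "dy": 0.13, "wy": 0.001, "wz": -0.078}
{"dx": 0.43, "dy": 0.13, "wz": -0.077}
{"dx": 0.43, "dy": 0.13, "wz": -0.077}
{"dx": 0.43, "dy": 0.13, "wx": 0.001, "wz": -0.078}
{"dx": 0.43, "dy": 0.13, "wz": -0.077}
{"dx": 0.43, "dy": 0.13, "wz": -0.077}
{"dx": 0.43, "dy": 0.13, "wz": -0.078}
{"dx": 0.43, "dy": 0.13, "wy": -0.001, "wz": -0.077}
{"dx": 0.43, "dy": 0.13, "wz": -0.077}
{"dx": 0.43, "dy": 0.13, "wz": -0.078}
{"dx": 0.43, "dy": 0.13, "wz": -0.077}
{"dx": 0.43, "dy": 0.13, "wz": -0.077}
{"dx": 0.44, "dy": 0.13, "wx": -0.001, "wz": -0.078}
19 [0.54199255 0.00416027 0.0360271 ] [3.14110612e+00 3.45033861e-04 8.53087150e-01]
```

Sweeping in two parts, with a force check between them.

>>> arm_command:
  motion:
    - {"dx": 0.43, "dy": 0, "dz": -0.04, "wx": 0, "wy": 0, "wz": 0, "fingers": 0}
    - {"dx": 0.42, "dy": 0, "dz": -0.03, "wx": 0, "wy": 0, "wz": 0, "fingers": 0}
    - {"dx": 0.43, "dy": 0, "dz": -0.03, "wx": 0, "wy": 0, "wz": 0, "fingers": 0}
    - {"dx": 0.43, "dy": 0, "dz": -0.04, "wx": 0, "wy": 0, "wz": 0, "fingers": 0}
    - {"dx": 0.43, "dy": 0.13, "dz": 0, "wx": 0, "wy": 0, "wz": -0.077, "fingers": 0}
    - {"dx": 0.43, "dy": 0.13, "dz": 0, "wx": 0, "wy": 0, "wz": -0.077, "fingers": 0}
    - {"dx": 0.43, "dy": 0.13, "dz": 0, "wx": 0, "wy": 0, "wz": -0.078, "fingers": 0}
    - {"dx": 0.43, "dy": 0.13, "dz": 0, "wx": 0, "wy": 0, "wz": -0.077, "fingers": 0}
    - {"dx": 0.43, "dy": 0.13, "dz": 0, "wx": 0, "wy": 0, "wz": -0.077, "fingers": 0}
    - {"dx": 0.43, "dy": 0.13, "dz": 0, "wx": 0, "wy": 0, "wz": -0.078, "fingers": 0}
    - {"dx": 0.43, "dy": 0.13, "dz": 0, "wx": 0, "wy": 0, "wz": -0.077, "fingers": 0}
    - {"dx": 0.43, "dy": 0.13, "dz": 0, "wx": 0, "wy": 0, "wz": -0.077, "fingers": 0}

```text
time: 5.92
tool_pos: [0.5132, -0.0034, 0.0374]
tcp_rot: [-3.141, 0.0, 0.313]
wrist_force: [-0.7, 0.6, 0.1]
finger_gap: 0.0002
finger_force: 0.5
```

```bash
python3 - <<'E'
from plan import *
import cv2
f=ctrl.grab_frame("side");cv2.imwrite("pics/s3.png",f["color"][:,:,::-1])
for c in("top","side"):
  if c=="top":ctrl.grab_frame(c)
  for l in ("tail","drone"):print(c,l,[(np.round(d["at"],4),d["confidence"]) for d in ctrl.spot_point(c,l)[:1]])
a0=1.19*7/15+.03*8/15;print(a0)
rows([(pose('L',a,.036),1) for a in np.linspace(a0,0.0,9)[1:]])
E
```

```text
th 2.453616657961018 t [0.56037069 0.06489284] res mm [[1.4, 0.9], [-2.3, 1.7], [-0.4, -1.9], [1.3, -0.7]]
top tail []
top drone [(array([0.7608, 0.123 , 0.0014]), 0.56)]
side tail [(array([ 0.7204, -0.0673,  0.042 ]), 0.87)]
side drone [(array([0.557 , 0.0637, 0.0018]), 0.83)]
0.5713333333333334
{"dx": 0.28, "dy": 0.11, "dz": 0.14, "wz": -0.074}
{"dx": 0.4, "dy": 0.12, "wz": -0.071}
{"dx": 0.39, "dy": 0.12, "wz": -0.071}
{"dx": 0.4, "dy": 0.13, "wz": -0.072}
{"dx": 0.4, "dy": 0.12, "wz": -0.071}
{"dx": 0.4, "dy": 0.12, "wz": -0.072}
{"dx": 0.39, "dy": 0.12, "wz": -0.071}
{"dx": 0.4, "dy": 0.12, "wz": -0.071}
8 [0.54347468 0.0049907  0.03604112] [-3.14150894e+00 -6.66616301e-05  8.82320788e-01]
```

View pics/s3.png

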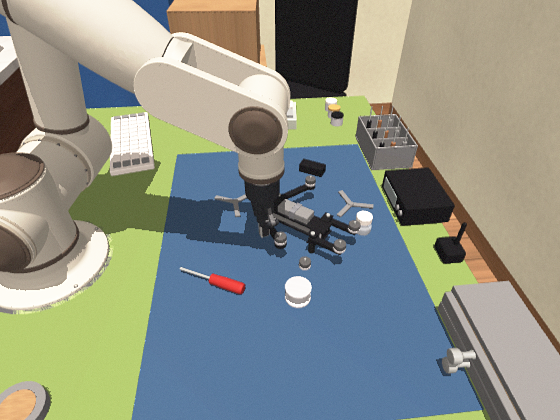

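The left arm is partly folded, with its motor at (280,240), and the drone hasn't moved (the tail reading is unchanged). I'm finishing the sweep.

>>> arm_command:
  motion:
    - {"dx": 0.28, "dy": 0.11, "dz": 0.14, "wx": 0, "wy": 0, "wz": -0.074, "fingers": 0}
    - {"dx": 0.4, "dy": 0.12, "dz": 0, "wx": 0, "wy": 0, "wz": -0.071, "fingers": 0}
    - {"dx": 0.4, "dy": 0.12, "dz": 0, "wx": 0, "wy": 0, "wz": -0.071, "fingers": 0}
    - {"dx": 0.4, "dy": 0.13, "dz": 0, "wx": 0, "wy": 0, "wz": -0.072, "fingers": 0}
    - {"dx": 0.4, "dy": 0.12, "dz": 0, "wx": 0, "wy": 0, "wz": -0.071, "fingers": 0}
    - {"dx": 0.4, "dy": 0.12, "dz": 0, "wx": 0, "wy": 0, "wz": -0.072, "fingers": 0}
    - {"dx": 0.4, "dy": 0.12, "dz": 0, "wx": 0, "wy": 0, "wz": -0.071, "fingers": 0}
    - {"dx": 0.4, "dy": 0.12, "dz": 0, "wx": 0, "wy": 0, "wz": -0.071, "fingers": 0}
    - {"dx": 0, "dy": 0, "dz": 0, "wx": 0, "wy": 0, "wz": 0, "fingers": 0}

```text
time: 7.35
tool_pos: [0.5437, 0.0052, 0.036]
tcp_rot: [-3.141, 0.0, 0.883]
wrist_force: [-0.5, -0.4, -0.5]
finger_gap: 0.0001
finger_force: 0.0
```

```bash
cat > chk.py <<'E'
from plan import *
print(ctrl.observe()['wrist_force'])
for c in("top","side"):
  ctrl.grab_frame(c)
  for l in ("tail","drone","left_hinge","left_push","right_hinge","right_push"):print(c,l,[(np.round(d["at"],4),d["confidence"]) for d in ctrl.spot_point(c,l)[:1]])
for s in 'LR':print(s,pose(s,0,.048,r=.06,h=0))
E
python3 chk.py
```

```text
th 2.453616657961018 t [0.56037069 0.06489284] res mm [[1.4, 0.9], [-2.3, 1.7], [-0.4, -1.9], [1.3, -0.7]]
[-0.47436137 -0.40175742 -0.47528571]
top tail [(array([ 0.7202, -0.063 ,  0.0518]), 0.9)]
top drone []
top left_hinge [(array([0.512 , 0.0563, 0.0454]), 0.78)]
top left_push []
top right_hinge [(array([0.5595, 0.1153, 0.05  ]), 0.64)]
top right_push [(array([0.6131, 0.152 , 0.0432]), 0.75)]
side tail [(array([ 0.7244, -0.0658,  0.0429]), 0.96)]
side drone [(array([0.5586, 0.0653, 0.0016]), 0.94)]
side left_hinge [(array([0.515 , 0.0539, 0.048 ]), 0.84)]
side left_push [(array([0.5539, 0.0089, 0.0492]), 0.73)]
side right_hinge [(array([0.561 , 0.1199, 0.0494]), 0.83)]
side right_push [(array([0.6099, 0.158 , 0.0472]), 0.65)]
L [np.float64(0.5543378258607855), np.float64(0.010307084696375833), 0.048, np.float64(0.8828203311661209)]
R [np.float64(0.6127555142840084), np.float64(0.0813801012306925), 0.048, np.float64(0.8828203311661209)]
```

No stop force yet, so I'm creeping further until the stop is felt.

>>> arm_command:
  motion:
    - {"dx": 0.1, "dy": 0, "dz": 0, "wx": 0, "wy": 0, "wz": 0, "fingers": 0}
    - {"dx": 0.1, "dy": 0, "dz": 0, "wx": 0, "wy": 0, "wz": 0, "fingers": 0}
    - {"dx": 0, "dy": 0, "dz": 0, "wx": 0, "wy": 0, "wz": 0, "fingers": 0}

```text
time: 8.43
tool_pos: [0.5446, 0.0063, 0.036]
tcp_rot: [-3.141, 0.001, 0.884]
wrist_force: [-4.4, -4.1, 2.6]
finger_gap: -0.0003
finger_force: 3.2
```

>>> arm_command:
  motion:
    - {"dx": 0.1, "dy": 0, "dz": 0, "wx": 0, "wy": 0, "wz": 0, "fingers": 0}
    - {"dx": 0.1, "dy": 0, "dz": 0, "wx": 0, "wy": 0, "wz": 0, "fingers": 0}
    - {"dx": 0, "dy": 0, "dz": 0, "wx": 0, "wy": 0, "wz": 0, "fingers": 0}

```text
time: 8.8
tool_pos: [0.5458, 0.0079, 0.036]
tcp_rot: [-3.141, 0.001, 0.884]
wrist_force: [-5.4, -4.2, 2.9]
finger_gap: -0.0002
finger_force: 3.3
```

The stop is felt at about 6 N, so the left arm is folded. Next I back off, rise and go over to the right arm.

```bash
python3 - <<'E'
from plan import *
P=pose('R',1.26,.036,gap=.016);print(P)
s=ctrl.observe();p=s['tool_pos'];y=.883;q=p-.03*np.array([np.cos(y),np.sin(y),0])
m=[.45,.12,.15,1.5]
rows([([*q,y],3),([*q[:2],.15,y],3),(m,5),([*P[:2],.15,P[3]],6)])
E
```

```text
th 2.453616657961018 t [0.56037069 0.06489284] res mm [[1.4, 0.9], [-2.3, 1.7], [-0.4, -1.9], [1.3, -0.7]]
[np.float64(0.5886214114733593), np.float64(0.17249999999938617), 0.036, np.float64(2.1428203311661216)]
{"dx": -1.0, "wy": 0.001}
{"dx": -1.0, "wz": 0.001}
{"dx": -1.0}
{"dz": -3.8}
{"dz": -3.8}
{"dy": -0.01, "dz": -3.8}
{"dx": 1.12, "dy": -2.9, "wz": -0.123}
{"dx": 1.46, "dy": -2.75, "wz": -0.124}
{"dx": 1.79, "dy": -2.54, "wz": -0.123}
{"dx": 2.09, "dy": -2.31, "wz": -0.124}
{"dx": 2.36, "dy": -2.03, "wz": -0.123}
{"dx": 1.04, "dy": 2.24, "wz": -0.107}
{"dx": 0.79, "dy": 2.34, "wz": -0.107}
{"dx": 0.53, "dy": 2.42, "wz": -0.108}
{"dx": 0.28, "dy": 2.45, "wz": -0.107}
{"dx": 0.01, "dy": 2.47, "wz": -0.107}
{"dx": -0.26, "dy": 2.46, "wz": -0.107}
17 [0.58863089 0.17248009 0.14998282] [-3.14128583e+00 -3.61638683e-04  2.14278202e+00]
```

>>> arm_command:
  motion:
    - {"dx": -1.0, "dy": 0, "dz": 0, "wx": 0, "wy": 0, "wz": 0, "fingers": 0}
    - {"dx": -1.0, "dy": 0, "dz": 0, "wx": 0, "wy": 0, "wz": 0, "fingers": 0}
    - {"dx": -1.0, "dy": 0, "dz": 0, "wx": 0, "wy": 0, "wz": 0, "fingers": 0}
    - {"dx": 0, "dy": 0, "dz": -3.8, "wx": 0, "wy": 0, "wz": 0, "fingers": 0}
    - {"dx": 0, "dy": 0, "dz": -3.8, "wx": 0, "wy": 0, "wz": 0, "fingers": 0}
    - {"dx": 0, "dy": 0, "dz": -3.8, "wx": 0, "wy": 0, "wz": 0, "fingers": 0}
    - {"dx": 1.12, "dy": -2.9, "dz": 0, "wx": 0, "wy": 0, "wz": -0.123, "fingers": 0}
    - {"dx": 1.46, "dy": -2.75, "dz": 0, "wx": 0, "wy": 0, "wz": -0.124, "fingers": 0}
    - {"dx": 1.79, "dy": -2.54, "dz": 0, "wx": 0, "wy": 0, "wz": -0.123, "fingers": 0}
    - {"dx": 2.09, "dy": -2.31, "dz": 0, "wx": 0, "wy": 0, "wz": -0.124, "fingers": 0}
    - {"dx": 2.36, "dy": -2.03, "dz": 0, "wx": 0, "wy": 0, "wz": -0.123, "fingers": 0}
    - {"dx": 1.04, "dy": 2.24, "dz": 0, "wx": 0, "wy": 0, "wz": -0.107, "fingers": 0}
    - {"dx": 0.79, "dy": 2.34, "dz": 0, "wx": 0, "wy": 0, "wz": -0.107, "fingers": 0}
    - {"dx": 0.53, "dy": 2.42, "dz": 0, "wx": 0, "wy": 0, "wz": -0.108, "fingers": 0}
    - {"dx": 0.28, "dy": 2.45, "dz": 0, "wx": 0, "wy": 0, "wz": -0.107, "fingers": 0}
    - {"dx": 0, "dy": 2.47, "dz": 0, "wx": 0, "wy": 0, "wz": -0.107, "fingers": 0}
    - {"dx": -0.26, "dy": 2.46, "dz": 0, "wx": 0, "wy": 0, "wz": -0.107, "fingers": 0}
    - {"dx": 0, "dy": 0, "dz": 0, "wx": 0, "wy": 0, "wz": 0, "fingers": 0}

```text
time: 11.05
tool_pos: [0.5896, 0.1726, 0.1495]
tcp_rot: [-3.141, -0.0, 2.145]
wrist_force: [-0.4, -0.2, 0.4]
finger_gap: -0.0001
finger_force: 0.0
```

```bash
python3 chk.py; python3 - <<'E'
from plan import *
import cv2
f=ctrl.grab_frame("wrist");cv2.imwrite("pics/w4.png",f["color"][:,:,::-1])
for l in ("right_push","right_hinge","left_hinge","drone"):print(l,ctrl.spot_point("wrist",l)[:2])
print(pose('R',1.26,.036,r=.06,gap=0,h=0))
rows([(pose('R',1.26,.036,gap=.016),4)])
E
```

```text
th 2.453616657961018 t [0.56037069 0.06489284] res mm [[1.4, 0.9], [-2.3, 1.7], [-0.4, -1.9], [1.3, -0.7]]
[-0.38877353 -0.16399081  0.42283274]
top tail [(array([ 0.7239, -0.0623,  0.0513]), 0.58)]
top drone [(array([0.5595, 0.0687, 0.0035]), 0.67)]
top left_hinge [(array([0.5124, 0.0609, 0.0454]), 0.91)]
top left_push [(array([0.559 , 0.0095, 0.0495]), 0.64)]
top right_hinge [(array([0.5662, 0.1144, 0.0518]), 0.82)]
top right_push [(array([0.5648, 0.1154, 0.0476]), 0.68)]
side tail [(array([ 0.7223, -0.0652,  0.0421]), 0.94)]
side drone [(array([0.5615, 0.0664, 0.0021]), 0.65)]
side left_hinge [(array([0.516 , 0.0559, 0.0497]), 0.6)]
side left_push [(array([0.5554, 0.0128, 0.0469]), 0.9)]
side right_hinge [(array([0.5627, 0.1187, 0.0505]), 0.94)]
side right_push [(array([0.6101, 0.1565, 0.0455]), 0.52)]
L [np.float64(0.5543378258607855), np.float64(0.010307084696375833), 0.048, np.float64(0.8828203311661209)]
R [np.float64(0.6127555142840084), np.float64(0.0813801012306925), 0.048, np.float64(0.8828203311661209)]
th 2.453616657961018 t [0.56037069 0.06489284] res mm [[1.4, 0.9], [-2.3, 1.7], [-0.4, -1.9], [1.3, -0.7]]
right_push [{'at': [0.6135, 0.1543, 0.0522], 'confidence': 0.7}]
right_hinge [{'at': [0.5661, 0.1187, 0.0415], 'confidence': 0.7}]
left_hinge [{'at': [0.5133, 0.0578, 0.0455], 'confidence': 0.61}]
drone [{'at': [0.5626, 0.0669, 0.0044], 'confidence': 0.96}, {'at': [0.7581, 0.1178, 0.0061], 'confidence': 0.23}]
[np.float64(0.6074414903869093), np.float64(0.1525048848537374), 0.036, np.float64(2.1428203311661216)]
{"dy": -0.01, "dz": 2.85}
{"dy": -0.01, "dz": 2.85}
{"dx": -0.01, "dy": -0.01, "dz": 2.85, "wz": 0.001}
{"dy": -0.01, "dz": 2.85}
4 [0.58860942 0.17245959 0.03599807] [-3.14155174e+00 -1.13278072e-04  2.14279884e+00]
```

View pics/w4.png

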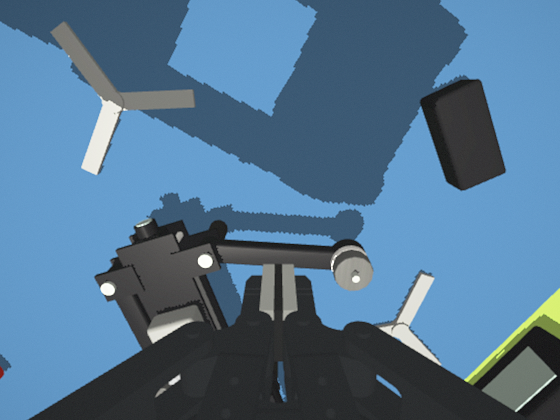

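The wrist view shows the right arm from its hinge at (205,261) to its motor at (352,268). The tool axis falls about 28 mm to its nose side at arm height, so it is clear to go down. The drone has shifted about 2 mm.

>>> arm_command:
  motion:
    - {"dx": 0, "dy": -0.01, "dz": 2.85, "wx": 0, "wy": 0, "wz": 0, "fingers": 0}
    - {"dx": 0, "dy": -0.01, "dz": 2.85, "wx": 0, "wy": 0, "wz": 0, "fingers": 0}
    - {"dx": 0, "dy": -0.01, "dz": 2.85, "wx": 0, "wy": 0, "wz": 0, "fingers": 0}
    - {"dx": 0, "dy": -0.01, "dz": 2.85, "wx": 0, "wy": 0, "wz": 0, "fingers": 0}
    - {"dx": 0, "dy": 0, "dz": 0, "wx": 0, "wy": 0, "wz": 0, "fingers": 0}

```text
time: 12.62
tool_pos: [0.5874, 0.1724, 0.0342]
tcp_rot: [-3.138, -0.002, 2.144]
wrist_force: [-0.3, -0.2, 0.7]
finger_gap: 0.0001
finger_force: 0.0
```

```bash
sed -i 's/^def W/t=t+np.array([.0015,.002])\ndef W/' b.py; python3 - <<'E'
from plan import *
print(ctrl.observe()['wrist_force'])
rows([(pose('R',1.24,.036),4)]+[(pose('R',a,.036),1) for a in np.linspace(1.24,0.0,17)[1:]])
E
```

```text
th 2.453616657961018 t [0.56037069 0.06489284] res mm [[1.4, 0.9], [-2.3, 1.7], [-0.4, -1.9], [1.3, -0.7]]
[-0.2983122  -0.18452075  0.67331352]
{"dx": -0.42, "dy": 0.09, "dz": -0.05, "wx": -0.003, "wy": -0.002, "wz": 0.005}
{"dx": -0.42, "dy": 0.1, "dz": -0.04, "wz": 0.005}
{"dx": -0.42, "dy": 0.1, "dz": -0.04, "wz": 0.006}
{"dx": -0.41, "dy": 0.1, "dz": -0.05, "wz": 0.005}
{"dx": -0.44, "dy": 0.13, "wz": 0.077}
{"dx": -0.43, "dy": 0.13, "wz": 0.078}
{"dx": -0.43, "dy": 0.13, "wz": 0.077}
{"dx": -0.43, "dy": 0.13, "wy": 0.001, "wz": 0.078}
{"dx": -0.43, "dy": 0.13, "wz": 0.077}
{"dx": -0.43, "dy": 0.13, "wz": 0.078}
{"dx": -0.43, "dy": 0.13, "wz": 0.077}
{"dx": -0.43, "dy": 0.14, "wz": 0.078}
{"dx": -0.44, "dy": 0.13, "wz": 0.077}
{"dx": -0.43, "dy": 0.13, "wz": 0.078}
{"dx": -0.43, "dy": 0.13, "wz": 0.077}
{"dx": -0.43, "dy": 0.13, "wz": 0.078}
{"dx": -0.43, "dy": 0.13, "wz": 0.077}
{"dx": -0.44, "dy": 0.13, "wz": 0.078}
{"dx": -0.43, "dy": 0.13, "wz": 0.077}
{"dx": -0.43, "dy": 0.13, "wz": 0.078}
20 [0.61737745 0.09504103 0.03600277] [-3.14108724e+00 -1.33528809e-04  8.82786015e-01]
```

>>> arm_command:
  motion:
    - {"dx": -0.42, "dy": 0.09, "dz": -0.05, "wx": 0, "wy": 0, "wz": 0.005, "fingers": 0}
    - {"dx": -0.42, "dy": 0.1, "dz": -0.04, "wx": 0, "wy": 0, "wz": 0.005, "fingers": 0}
    - {"dx": -0.42, "dy": 0.1, "dz": -0.04, "wx": 0, "wy": 0, "wz": 0.006, "fingers": 0}
    - {"dx": -0.41, "dy": 0.1, "dz": -0.05, "wx": 0, "wy": 0, "wz": 0.005, "fingers": 0}
    - {"dx": -0.44, "dy": 0.13, "dz": 0, "wx": 0, "wy": 0, "wz": 0.077, "fingers": 0}
    - {"dx": -0.43, "dy": 0.13, "dz": 0, "wx": 0, "wy": 0, "wz": 0.078, "fingers": 0}
    - {"dx": -0.43, "dy": 0.13, "dz": 0, "wx": 0, "wy": 0, "wz": 0.077, "fingers": 0}
    - {"dx": -0.43, "dy": 0.13, "dz": 0, "wx": 0, "wy": 0, "wz": 0.078, "fingers": 0}
    - {"dx": -0.43, "dy": 0.13, "dz": 0, "wx": 0, "wy": 0, "wz": 0.077, "fingers": 0}
    - {"dx": -0.43, "dy": 0.13, "dz": 0, "wx": 0, "wy": 0, "wz": 0.078, "fingers": 0}
    - {"dx": -0.43, "dy": 0.13, "dz": 0, "wx": 0, "wy": 0, "wz": 0.077, "fingers": 0}
    - {"dx": -0.43, "dy": 0.14, "dz": 0, "wx": 0, "wy": 0, "wz": 0.078, "fingers": 0}

```text
time: 14.12
tool_pos: [0.6203, 0.1306, 0.0379]
tcp_rot: [-3.141, -0.0, 1.5]
wrist_force: [-0.6, 1.6, 0.0]
finger_gap: 0.0002
finger_force: 0.5
```

```bash
python3 - <<'E'
from plan import *
print(ctrl.observe()['wrist_force'])
ctrl.grab_frame("side")
for l in ("tail","drone"):print(l,[(np.round(d["at"],4),d["confidence"]) for d in ctrl.spot_point("side",l)[:1]])
rows([(pose('R',a,.036),1) for a in np.linspace(.62,0.0,9)[1:]])
E
```

```text
th 2.453616657961018 t [0.56037069 0.06489284] res mm [[1.4, 0.9], [-2.3, 1.7], [-0.4, -1.9], [1.3, -0.7]]
[-0.55273523  1.61724723  0.01495297]
tail [(array([ 0.7224, -0.0642,  0.0404]), 0.57)]
drone [(array([ 0.5614,  0.0678, -0.0014]), 0.96)]
{"dx": -0.44, "dz": 0.19, "wz": 0.078}
{"dx": -0.43, "dy": 0.13, "wz": 0.078}
{"dx": -0.44, "dy": 0.13, "wz": 0.077}
{"dx": -0.43, "dy": 0.13, "wz": 0.078}
{"dx": -0.43, "dy": 0.13, "wz": 0.077}
{"dx": -0.43, "dy": 0.13, "wz": 0.078}
{"dx": -0.43, "dy": 0.13, "wz": 0.077}
{"dx": -0.44, "dy": 0.13, "wz": 0.078}
8 [0.61735263 0.09501054 0.0360202 ] [ 3.14158023e+00 -1.11751962e-04  8.82631856e-01]
```

>>> arm_command:
  motion:
    - {"dx": -0.44, "dy": 0, "dz": 0.19, "wx": 0, "wy": 0, "wz": 0.078, "fingers": 0}
    - {"dx": -0.43, "dy": 0.13, "dz": 0, "wx": 0, "wy": 0, "wz": 0.078, "fingers": 0}
    - {"dx": -0.44, "dy": 0.13, "dz": 0, "wx": 0, "wy": 0, "wz": 0.077, "fingers": 0}
    - {"dx": -0.43, "dy": 0.13, "dz": 0, "wx": 0, "wy": 0, "wz": 0.078, "fingers": 0}
    - {"dx": -0.43, "dy": 0.13, "dz": 0, "wx": 0, "wy": 0, "wz": 0.077, "fingers": 0}
    - {"dx": -0.43, "dy": 0.13, "dz": 0, "wx": 0, "wy": 0, "wz": 0.078, "fingers": 0}
    - {"dx": -0.43, "dy": 0.13, "dz": 0, "wx": 0, "wy": 0, "wz": 0.077, "fingers": 0}
    - {"dx": -0.44, "dy": 0.13, "dz": 0, "wx": 0, "wy": 0, "wz": 0.078, "fingers": 0}
    - {"dx": 0, "dy": 0, "dz": 0, "wx": 0, "wy": 0, "wz": 0, "fingers": 0}

```text
time: 15.4
tool_pos: [0.6172, 0.0952, 0.036]
tcp_rot: [3.142, -0.0, 0.884]
wrist_force: [0.3, -0.6, -0.1]
finger_gap: -0.0002
finger_force: 0.0
```

>>> arm_command:
  motion:
    - {"dx": -0.1, "dy": 0, "dz": 0, "wx": 0, "wy": 0, "wz": 0, "fingers": 0}
    - {"dx": 0, "dy": 0, "dz": 0, "wx": 0, "wy": 0, "wz": 0, "fingers": 0}

```text
time: 15.65
tool_pos: [0.6167, 0.0948, 0.036]
tcp_rot: [3.141, -0.001, 0.883]
wrist_force: [3.3, 3.3, -0.3]
finger_gap: 0.0002
finger_force: 2.3
```

>>> arm_command:
  motion:
    - {"dx": -0.1, "dy": 0, "dz": 0, "wx": 0, "wy": 0, "wz": 0, "fingers": 0}
    - {"dx": -0.05, "dy": 0, "dz": 0, "wx": 0, "wy": 0, "wz": 0, "fingers": 0}
    - {"dx": 0, "dy": 0, "dz": 0, "wx": 0, "wy": 0, "wz": 0, "fingers": 0}

```text
time: 16.02
tool_pos: [0.6157, 0.0936, 0.0361]
tcp_rot: [3.142, -0.001, 0.883]
wrist_force: [1.1, 5.0, -0.4]
finger_gap: 0.0
finger_force: 2.5
```

>>> arm_command:
  motion:
    - {"dx": 1.0, "dy": 0, "dz": 0, "wx": 0, "wy": 0, "wz": 0, "fingers": 0}
    - {"dx": 1.0, "dy": 0, "dz": 0, "wx": 0, "wy": 0, "wz": 0, "fingers": 0}
    - {"dx": 1.0, "dy": 0, "dz": 0, "wx": 0, "wy": 0, "wz": 0, "fingers": 0}
    - {"dx": 0, "dy": 0, "dz": -4, "wx": 0, "wy": 0, "wz": 0, "fingers": 0}
    - {"dx": 0, "dy": 0, "dz": -4, "wx": 0, "wy": 0, "wz": 0, "fingers": 0}
    - {"dx": 0, "dy": 0, "dz": -5, "wx": 0, "wy": 0, "wz": 0, "fingers": 0}
    - {"dx": -2, "dy": -5, "dz": -3, "wx": 0, "wy": 0, "wz": 0, "fingers": 0}
    - {"dx": -2, "dy": -5, "dz": -3, "wx": 0, "wy": 0, "wz": 0, "fingers": 0}
    - {"dx": -2, "dy": -5, "dz": 0, "wx": 0, "wy": 0, "wz": 0, "fingers": 0}
    - {"dx": -2, "dy": -5, "dz": 0, "wx": 0, "wy": 0, "wz": 0, "fingers": 0}
    - {"dx": 0, "dy": 0, "dz": 0, "wx": 0, "wy": 0, "wz": 0, "fingers": 0}

```text
time: 17.4
tool_pos: [0.4273, 0.1831, 0.2269]
tcp_rot: [3.141, -0.001, 0.884]
wrist_force: [1.5, 0.5, 1.1]
finger_gap: 0.0001
finger_force: 0.0
```

```bash
python3 chk.py; python3 - <<'E'
from bench import ctrl
import cv2
f=ctrl.grab_frame("top");i=f["color"][120:290,180:400,::-1];cv2.imwrite("pics/t5.png",cv2.resize(i,None,fx=3.5,fy=3.5,interpolation=cv2.INTER_CUBIC))
E
```

```text
th 2.453616657961018 t [0.56037069 0.06489284] res mm [[1.4, 0.9], [-2.3, 1.7], [-0.4, -1.9], [1.3, -0.7]]
[1.5178189  0.50940174 1.07327965]
top tail [(array([ 0.7218, -0.0635,  0.0515]), 0.83)]
top drone [(array([0.5625, 0.066 , 0.0007]), 0.7)]
top left_hinge [(array([0.5107, 0.0554, 0.0489]), 0.8)]
top left_push [(array([0.5553, 0.009 , 0.0446]), 0.98)]
top right_hinge [(array([0.5667, 0.1132, 0.0484]), 0.93)]
top right_push [(array([0.6126, 0.0842, 0.0445]), 0.68)]
side tail [(array([ 0.3898, -0.1024,  0.0076]), 0.35)]
side drone [(array([0.5569, 0.0635, 0.0014]), 0.74)]
side left_hinge [(array([0.518 , 0.0552, 0.0493]), 0.83)]
side left_push [(array([0.5543, 0.0122, 0.0461]), 0.77)]
side right_hinge [(array([ 0.3862, -0.1057,  0.0066]), 0.74)]
side right_push [(array([0.6123, 0.0859, 0.0455]), 0.48)]
L [np.float64(0.5558378258607855), np.float64(0.012307084696375835), 0.048, np.float64(0.8828203311661209)]
R [np.float64(0.6142555142840084), np.float64(0.0833801012306925), 0.048, np.float64(0.8828203311661209)]
```

View pics/t5.png

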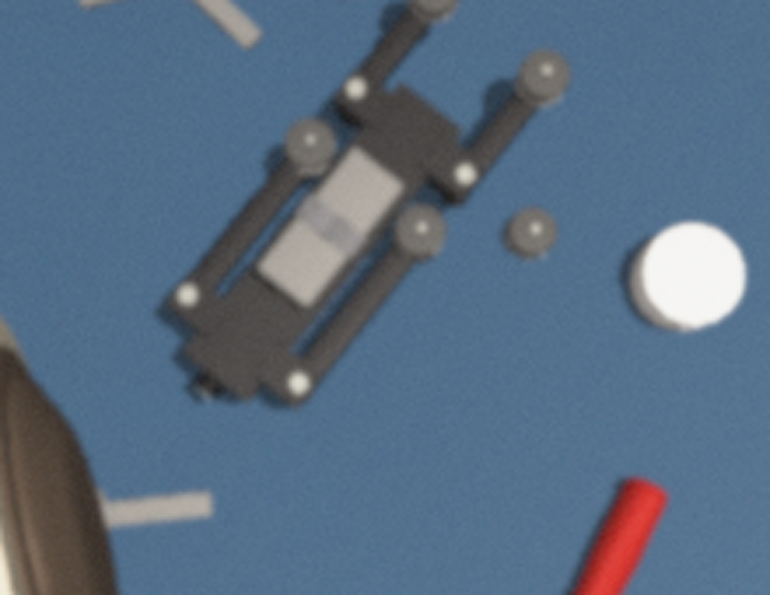

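Both arms lie parallel to the fuselage. In the picture, left is (298,383)→(418,230) and right is (187,295)→(310,142); both are within about 0.01 rad of the line square to the hinges. The drone and parts are in place and the robot is clear.

```bash
python3 -c "
from bench import ctrl
print(ctrl.hand_in())"
```

```text
the job is handed in; nothing more can be done
None
```

I folded both front arms back against their stops and handed the job in. The last camera check showed both within about 0.01 rad of fully folded, the drone moved by only a few millimetres, the parts around it left in place and the robot clear; the hand-in returned no verdict.

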